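# Set an etching press's pressure screw with a click wrench

## Task

Take the click wrench from its cork mat, seat its ring fully home over the hexagon head of the etching press's right-hand pressure screw, and turn the screw clockwise by the grip until the wrench gives at its breakaway joint (the click); stop there, without pushing on past the click. Ease off, lift the wrench off without loosening the screw, and lay it gently back flat on its mat, released. Leave the other things on the table where they are.

Things in the scene. Friction and masses are not known exactly. Their poses are not given: they have to be found in the camera images.
- wrench: Click-type torque wrench, 290 mm long, 0.42 kg, lying flat on the mat. Origin mid-grip on its centre line, 12 mm above the mat's top; x runs along it from grip to ring, z up as it lies. Black ribbed grip 110 mm long (x -55 to 55 mm), 24 mm wide and high, flat sides; end knob to x = -76; steel tube, 20 mm diameter, x = 55 to 125. Centre of mass near x = 48 mm.
- click_pin (a point): The wrench's breakaway hinge, an upright pin at wrench x = 150 mm joining tube and ring head. Rigid until mid-grip is pushed sideways, clockwise from above, with about 11 N (2 N m at the screw; nearer the pin takes more force); then the tube folds clockwise against the head and the torque drops, to 60% at 0.15 rad: the click. Fold ends at 0.3 rad; it springs straight unloaded.
- ring (a point): Centre of the underside of the wrench's ring, 185 mm ahead of mid-grip along wrench x and 7.5 mm below the centre line; turns with the ring head, axes as the wrench's while the hinge is straight. Ring 15 mm thick, 57 mm outside; hexagonal through hole 37.8 mm across flats with two corners on its x axis.
- screw_head (a point): Right-hand (-y) pressure screw, on its axis at the top of its round flange (56 mm diameter), 195 mm above the table: the ring's underside rests here when fully home. Above it a hexagon head 36 mm across flats, 16 mm high, then a hexagonal taper 5 mm high, 36 to 29 mm across flats. z up; flats face along x and every 60 degrees, corners at 30, 90... from x.
- pressure_screw (a joint): Wind-up of the screw (rad) since the roller began to bear. Turned clockwise the screw first runs down at about 0.9 N m for an unknown 0.1 to 0.4 rad (this reads 0), then bears and climbs to the set torque, where this reads 0.05 to 0.1. Overtightening gives more. It stays as left; turning back with over 0.3 N m lowers it.
- tool_mat: Cork mat, 360 x 110 mm, 4 mm thick, fixed on the table; origin at the centre of its underside, x along its length.
- press: Grey table-top etching press, fixed; origin under its centre on the table; x along its steel bed (440 x 190 mm, top 98 mm high), y along its rollers. Side frames at y = +-130 mm, 160 mm long, carry the screws. All is under 190 mm high but the two like screw heads (tops 216 mm; the butt of the wrench can run into the left one) and a crank wheel outside the left frame (218 mm).
- ink_tin: Bystander: round tin, 76 mm diameter, 55 mm high; origin at the centre of its underside.
- spirit_jar: Bystander: amber glass jar, 64 mm diameter, 100 mm high; origin at the centre of its underside.
- pastel_box: Bystander: open black box of pastels, 150 x 100 x 22 mm; origin at the centre of its underside.

How it is judged (in metres and radians):
On the way, in this order (a step that is already met when the one before it is completed fails the run):
1. the wrench's ring is fully home over the right-hand screw's head, level (distance between ring and screw_head below 0.004 m and angle between wrench's own z axis and vertical below 0.12 rad), for 0.2 s.
2. the wrench gives (its joint folds by more than 0.04 rad) while its ring sits on the screw and the screw is wound up (distance between ring and screw_head below 0.006 m and angle between the x axis of ring and the x axis of wrench, either way round above 0.04 rad and value of joint pressure_screw above 0.035 rad), for 0.05 s.
At the end, for the whole second after the job is handed in: The screw is wound up to the set torque and still is (0.035 to 0.16 rad); the wrench, straight again, lies flat and at rest with its grip on the mat (grip's middle within 140 mm along and 50 mm across of the mat's centre, the ring within 75 mm across), released (value of joint pressure_screw between 0.035 and 0.16 rad and z of wrench in the frame of tool_mat below 0.021 m and angle between wrench's own z axis and vertical below 0.1 rad and x of wrench in the frame of tool_mat between -0.14 and 0.14 m and y of wrench in the frame of tool_mat between -0.05 and 0.05 m and y of ring in the frame of tool_mat between -0.075 and 0.075 m and angle between the x axis of ring and the x axis of wrench, either way round below 0.03 rad and linear speed of wrench below 0.02 m/s); the robot touches nothing.
It fails at once if the wrench is pushed on past the click: its joint folds by more than 0.24 rad (angle between the x axis of ring and the x axis of wrench, either way round above 0.24 rad).
It fails at once if the screw is overtightened (wound up by more than 0.16 rad) (value of joint pressure_screw above 0.16 rad).
It fails at once if the wrench is dropped or thumped down on the mat (over 80 N) (contact force between wrench and tool_mat above 80 N).
It fails at once if a bystander is pushed by more than 30 mm (distance of any of ink_tin, spirit_jar, pastel_box from where it was at the start of the episode above 0.03 m).
It also fails if it takes over 72 s, if anything falls off the work surface, if the arm or the gripper's body presses on something with over 40 N, if the wrist force passes 120 N, or if a joint passes its speed limit or range.

## Robot

A 6-joint arm with a two-finger parallel gripper is mounted at the origin on the work surface. World frame = base frame: x ahead of the robot, y to its left, z up, the work surface at z = 0. Lengths are in mm, angles in degrees, forces in N, time in s.
With the tool pointing down it reaches from about 325 to 925 mm from the base axis. Payload 3.1 kg.
Tool frame: the origin (TCP) lies at the very end of the fingers, on their centre line; the grasp point (between the pads) lies grasp_offset behind it (grasp_offset is the distance from the TCP to the grasp point, in mm); z points along the fingers, x is the direction in which the jaws open and shut, and the axes are right-handed (so a half turn about z gives the same grasp; the last joint's range is limited). The gripper opens to 85 mm and grips with 20 to 120 N. Pads are 22 mm wide; open, the fingers measure 114 mm over their backs; the gripper's body (76 mm by 85 mm) begins 54 mm behind the grasp point. The pads swing forward as they close: fully open they stand 13 mm farther back than shut.
Start: joints at [70.004, 12.427, 92.441, -0, 75.132, -6.429], TCP at [146.601, 607.575, 231.3] pointing down, gripper open.
Joint ranges: [-157.48, 157.48], [-44.54, 120.13], [17.64, 146.25], [-64.5, 244.5], [7.68, 150.69], [-147.95, 147.95]. Speed limits (degrees/s): [159.86, 159.86, 180, 180, 180, 180].

## Interface

Orientations are given as [roll, pitch, yaw] about the fixed x, y, z axes, in that order (R = Rz(yaw) Ry(pitch) Rx(roll)).
In Python, from station import * gives the robot as it stands. Calls block until the motion is done:
- goto(position, orientation): joint-space move of the TCP to a pose.
- move_l(position, attitude=None, speed=150): straight line of the TCP; attitude=None keeps the orientation; speed is the mean speed in mm/s.
- move_j(angles): joint-space move.
- grip(opening, squeeze=None): finger opening in mm; squeeze is the grip in N (None keeps the last); returns when the fingers have stopped.
- wait(seconds).
- solve_ik(position, orientation): joint angles nearest the present ones, or None.
- get_obs(): the state.
- get_image(name): name is "scene" or "top" or "wrist"; returns the picture (400x640x3 uint8, red, green, blue); there is no depth.
- get_calibration(name): a dict with "fx", "fy", "cx", "cy" (pixels), "R" (3x3) and "t" (3): a world point X has camera coordinates R X + t; the wrist camera has in their place "mount" (4x4, takes a point from camera to tool coordinates, whose origin is the TCP and whose axes are the tool frame's). Camera axes: x right, y down, z forward; pixel columns grow to the right and rows downward; lengths in mm; the calibration is good to about 2 mm. A picture is of the moment at which its call begins: read the wrist's pose just before it. get_calibration takes no time and is no camera call.
A pose or a line that the arm cannot do raises Unreachable and nothing moves.
- sign_off(): hands the job in, once; it reports no verdict.
Trained networks look in the newest picture that a camera, given by its name, has taken for a name from the list of things; names that differ only in an ending like _2 or _b are one class to them, and where a whole thing is asked for, a point or a joint stands for the part that bears it (a point fixed in the world has none). Each returns a list of dicts, best first, with "score" (0 to 1); they miss things now and then, are a little off and sometimes report something else, mostly with a low value. They report only what shows in the picture. A call takes as long as a camera call.
- spot_in(name, camera): "extent" ([centre column, centre row, width, height] in pixels, round what is visible of it).
- regions_of(name, camera): "region" (400x640 bool, what is visible of it) and "extent" ([centre column, centre row, width, height] in pixels, round what is visible of it).
The state is a dict: "t": time; "joint_pos": joint angles; "qvel": joint speeds; "effort": joint torques, N m; "tcp_pos": TCP position; "ee_rot": TCP orientation; "wrist_force": force on the tool from outside, world axes, zero at the start; "moment": the same for the moment, N m; "grip_width": finger opening in mm.
Only numpy, scipy, OpenCV 4.12 (cv2) and the standard library are available. Lean on these libraries where they do the work, as an engineer would, in place of code of your own. Each camera call takes 0.05 s, during which the arm holds its last target. There are 200 camera calls.

## Working session

There is one attempt and no reset: what is moved stays moved. The work goes in short steps, each a Python script; the robot and the scene stay as the last script left them, time stands still between calls to the robot, and variables do not carry over. Pictures are saved under pics/ and viewed, about 8 in all and at most 12, crops included, and the job is handed in when it is done.

```bash
ls; mkdir -p pics; python3 - <<'E'
from station import *
import cv2,numpy as np
np.set_printoptions(suppress=True,precision=2)
o=get_obs();print(o)
for n in ("top","scene"):
    im=get_image(n);cv2.imwrite(f"pics/{n}0.png",im[:,:,::-1])
    c=get_calibration(n);print(n,c)
    for t in ("wrench","click_pin","tool_mat","press","ink_tin","spirit_jar","pastel_box"):
        for d in spot_in(t,n)[:2]:print(t,d["score"],np.round(d["extent"]))
print(get_calibration("wrist"))
E
```

```text
pics
{'t': 0.0, 'joint_pos': array([70.01, 12.48, 92.53,  0.  , 75.13, -6.43]), 'qvel': array([ 0.08, -0.1 ,  0.  ,  0.02,  0.03, -0.01]), 'effort': array([  0.  , -39.68, -30.39,  -0.  ,   0.01,   0.  ]), 'tcp_pos': array([146.3 , 606.81, 229.99]), 'ee_rot': array([-179.98,    0.13,   76.44]), 'wrist_force': array([0.29, 0.37, 0.55]), 'moment': array([ 0.03,  0.02, -0.03]), 'grip_width': 85.3422595778191}
top {'fx': 371.8469057497747, 'fy': 371.8469057497747, 'cx': 319.31760326908073, 'cy': 194.7166910094621, 'R': array([[ 0.01, -1.  , -0.  ],
       [-1.  , -0.01, -0.08],
       [ 0.08,  0.  , -1.  ]]), 't': array([  23.88,  584.46, 1160.11])}
wrench 0.62 [409. 210.  22.  94.]
wrench 0.24 [296. 172.  20.  15.]
click_pin 0.79 [408. 212.  24.  90.]
tool_mat 0.7 [411. 211.  54. 112.]
press 0.57 [241. 177. 142. 151.]
press 0.35 [295. 172.  16.  16.]
ink_tin 0.58 [466. 189.  28.  23.]
spirit_jar 0.66 [379. 129.  23.  27.]
spirit_jar 0.56 [295. 173.  16.  14.]
pastel_box 0.96 [182. 234.  42.  55.]
pastel_box 0.2 [406. 177.  19.  17.]
scene {'fx': 504.85570423124545, 'fy': 504.85570423124545, 'cx': 318.88786112551884, 'cy': 194.4502659591855, 'R': array([[ 0.68,  0.74,  0.02],
       [ 0.53, -0.48, -0.7 ],
       [-0.51,  0.48, -0.71]]), 't': array([-407.65, -221.78, 1894.22])}
wrench 0.86 [238. 258.  73.  55.]
click_pin 0.87 [240. 258.  77.  54.]
tool_mat 0.72 [240. 262. 114.  84.]
press 0.95 [382. 179. 139. 128.]
ink_tin 0.69 [201. 301.  30.  32.]
spirit_jar 0.76 [324. 284.  25.  41.]
pastel_box 0.96 [380. 140.  34.  27.]
{'fx': 330.54180031578863, 'fy': 330.54180031578863, 'cx': 317.08287671339826, 'cy': 200.0898575294513, 'mount': array([[   1.  ,    0.  ,   -0.  ,   -0.09],
       [  -0.  ,    0.97,    0.26,  -65.99],
       [   0.  ,   -0.26,    0.97, -142.07],
       [   0.  ,    0.  ,    0.  ,    1.  ]])}
```

```bash
python3 - <<'E'
import cv2,numpy as np
a=cv2.imread("pics/top0.png")[80:300,140:520]
cv2.imwrite("pics/top0c.png",cv2.resize(a,(760,440),interpolation=cv2.INTER_CUBIC))
E
```

```text
(no output)
```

View pics/top0c.png

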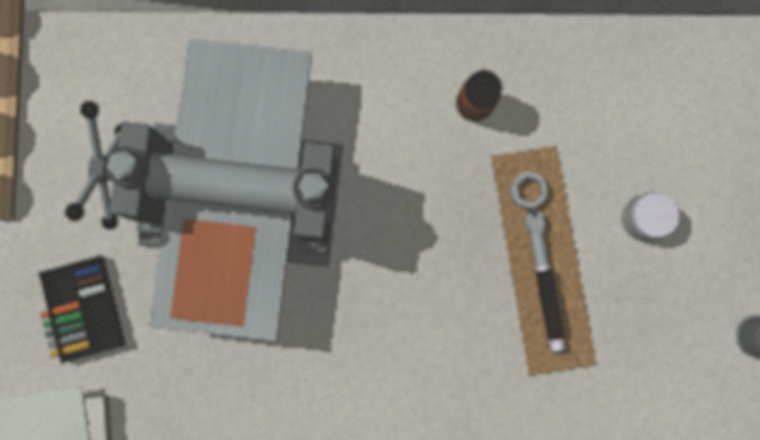

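Wrench lies on the mat: ring near pixel (404,175), grip near (415,235). The right screw is near (296,173), and the bystanders are clear of it. Next I convert these to world positions.

```bash
cat > h.py <<'E'
from station import *
import cv2,numpy as np
from scipy.spatial.transform import Rotation as Ro
np.set_printoptions(suppress=True,precision=2)
def ray(K,R,t,uv,z):
    """world point at height z seen at uv; X_cam=R X+t"""
    d=R.T@np.array([(uv[0]-K["cx"])/K["fx"],(uv[1]-K["cy"])/K["fy"],1]); c=-R.T@t
    return c+d*(z-c[2])/d[2]
def pix(n,uv,z,obs=None):
    K=get_calibration(n)
    if n!="wrist": return ray(K,np.array(K["R"]),np.array(K["t"]),uv,z)
    R,t=wext(obs); return ray(K,R,t,uv,z)
def wext(obs):
    M=np.array(get_calibration("wrist")["mount"]); T=np.eye(4)
    T[:3,:3]=Ro.from_euler("xyz",obs["ee_rot"],degrees=True).as_matrix(); T[:3,3]=obs["tcp_pos"]
    W=np.linalg.inv(T@M); return W[:3,:3],W[:3,3]
def proj(n,X,obs=None):
    K=get_calibration(n)
    R,t=(np.array(K["R"]),np.array(K["t"])) if n!="wrist" else wext(obs)
    p=R@np.array(X)+t; return np.array([K["fx"]*p[0]/p[2]+K["cx"],K["fy"]*p[1]/p[2]+K["cy"]])
def look(name):
    o=get_obs(); im=get_image("wrist"); cv2.imwrite(f"pics/{name}.png",im[:,:,::-1]); return o,im
E
python3 - <<'E'
from h import *
print(grasp_offset if 'grasp_offset' in globals() else 'no go')
c=lambda u,v:(140+u/2,80+v/2)
for n,uv,z in (("ring",c(529,190),16),("grip a",c(541,270),28),("grip b",c(556,336),28),("screw",c(312,186),216),("leftscrew",c(124,168),216),
  ("mat1",c(492,155),4),("mat2",c(557,147),4),("mat3",c(595,365),4),("mat4",c(530,375),4),("bed1",c(190,40),98),("bed2",c(310,52),98),("bed3",c(276,340),98),("bed4",c(152,324),98)):
    print(n,pix("top",uv,z))
E
```

```text
18.700000000000003
ring [ 650.65 -245.47   16.  ]
grip a [ 521.79 -260.24   28.  ]
grip b [ 418.6  -282.44   28.  ]
screw [626.35  90.59 216.  ]
leftscrew [648.91 343.57 216.  ]
mat1 [ 709.46 -188.49    4.  ]
mat2 [ 723.43 -294.72    4.  ]
mat3 [ 371.83 -350.18    4.  ]
mat4 [ 355.28 -246.43    4.  ]
bed1 [866.29 287.5   98.  ]
bed2 [848.78 104.13  98.  ]
bed3 [413.62 148.66  98.  ]
bed4 [435.64 332.4   98.  ]
```

```bash
python3 - <<'E'
from h import *
p=get_obs()["tcp_pos"]
move_l([p[0],p[1],330],speed=300)
goto([626,91,326],[180,0,114.5])
wait(.3); o,im=look("screw1"); print(o["t"],o["tcp_pos"],o["ee_rot"],o["joint_pos"])
for t in ("screw_head","press"):
    for d in spot_in(t,"wrist")[:3]:print(t,d["score"],np.round(d["extent"],1))
goto([540,-262,250],[180,0,98])
goto([650,-245,134],[180,0,98])
wait(.3); o,im=look("ring1"); print(o["t"],o["tcp_pos"],o["ee_rot"],o["joint_pos"])
for t in ("wrench","tool_mat"):
    for d in spot_in(t,"wrist")[:3]:print(t,d["score"],np.round(d["extent"],1))
a=cv2.imread("pics/screw1.png");b=cv2.imread("pics/ring1.png")
cv2.imwrite("pics/v1.png",np.vstack([a[60:340,120:520],b[60:340,120:520]]))
E
```

```text
4.075 [625.93  91.43 326.08] [179.99  -0.   114.53] [   1.96    9.98   85.19    0.     84.82 -112.58]
screw_head 0.63 [316.8 195.3  44.9  46.6]
press 0.81 [446.5 183.3 382.5 358.7]
6.5917 [ 650.35 -245.88  136.29] [179.85   0.11  97.95] [ -26.49   25.49   86.28   -0.     68.05 -124.44]
wrench 0.72 [319.8 116.2  68.6 232.5]
tool_mat 0.8 [307.4 132.8 144.7 265.7]
```

View pics/v1.png

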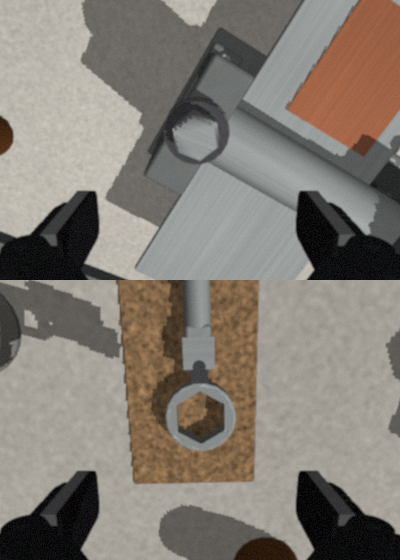

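Top: screw head near pixel (316,194). Bottom: ring near (320,197). Next I overlay projected models on enlarged crops to refine both.

```bash
cat > ov.py <<'E'
from h import *
def hexa(c,af,z,yaw0): # corners at yaw0+60k
    a=np.radians(yaw0+60*np.arange(6)); r=af/np.sqrt(3); return [np.array([c[0]+r*np.cos(x),c[1]+r*np.sin(x),z]) for x in a]
def circ(c,d,z): return [np.array([c[0]+d/2*np.cos(x),c[1]+d/2*np.sin(x),z]) for x in np.linspace(0,6.28,40)]
def overlay(img,obs,shapes,u0,v0,w,h,s):
    a=cv2.resize(img[v0:v0+h,u0:u0+w],None,fx=s,fy=s,interpolation=cv2.INTER_CUBIC)
    for P,col in shapes:
        q=np.array([(proj("wrist",p,obs)-[u0,v0]+.5)*s for p in P]); cv2.polylines(a,[np.int32(q*8)],True,col,1,cv2.LINE_AA,3)
    return a
E
python3 - <<'E'
from ov import *
oS={"tcp_pos":np.array([625.93,91.43,326.08]),"ee_rot":[179.99,0,114.53]}
oR={"tcp_pos":np.array([650.35,-245.88,136.29]),"ee_rot":[179.85,.11,97.95]}
a=cv2.imread("pics/screw1.png");b=cv2.imread("pics/ring1.png")
S=pix("wrist",(316.8,195.3),208,oS);
# ring: silhouette of bright grey blob circle
g=cv2.GaussianBlur(cv2.cvtColor(b,cv2.COLOR_BGR2GRAY),(3,3),0)
c=cv2.HoughCircles(g[150:250,260:380],cv2.HOUGH_GRADIENT,1.5,20,param1=120,param2=12,minRadius=29,maxRadius=40)
print("hough",c[0][:3]+[260,150,0] if c is not None else c)
uv=c[0][0][:2]+[260,150] if c is not None else (320,197)
R=pix("wrist",uv,20,oR); print(S,R)
y=-5.3
A=overlay(a,oS,[(hexa(S,29,216,y+30),(0,0,255)),(hexa(S,36,211,y+30),(0,255,0)),(circ(S,56,195),(255,0,0))],267,147,100,100,5)
B=overlay(b,oR,[(circ(R,57,23.5),(0,0,255)),(circ(R,57,8.5),(255,0,0)),(hexa(R,37.8,23.5,8.2),(0,255,0))],270,137,100,120,4)
B=cv2.resize(B,None,fx=1,fy=1)[:500]; B=cv2.copyMakeBorder(B,0,max(0,500-len(B)),0,0,0)
cv2.imwrite("pics/v2.png",np.hstack([A[:, :400] if 0 else cv2.resize(A,(400,400)),B[:400]]))
E
```

```text
hough [[320.75 198.75  35.75]
 [305.75 183.75  34.1 ]
 [341.75 228.75  32.45]]
[626.68  91.19 208.  ] [ 653.27 -243.     20.  ]
```

View pics/v2.png

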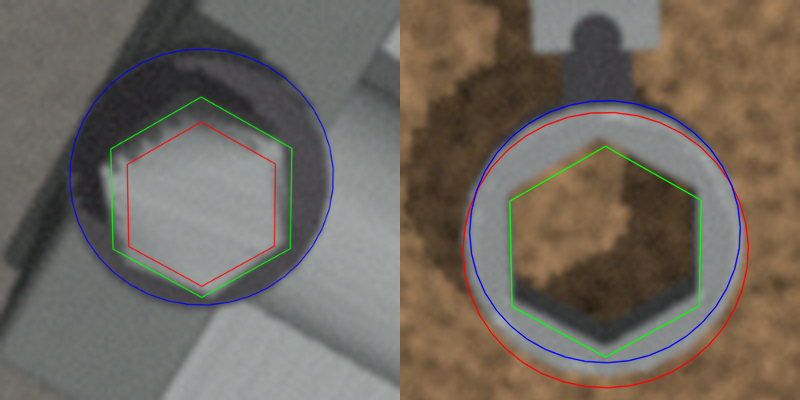

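```bash
cat > fit.py <<'E'
from ov import *
from scipy.optimize import differential_evolution as DE
from scipy.ndimage import map_coordinates as mc
def fithex(img,obs,c0,af,z,yaw0,sign,edges=range(6),d=2.0):
    """sign=+1: outside brighter. edge k joins corner k,k+1; returns x,y,yaw,score"""
    g=cv2.cvtColor(img,cv2.COLOR_BGR2GRAY).astype(float)
    g=cv2.GaussianBlur(g,(3,3),0)
    def cost(p):
        o=[proj("wrist",q,obs) for q in hexa(p[:2],af+d,z,p[2])]; i=[proj("wrist",q,obs) for q in hexa(p[:2],af-d,z,p[2])]
        s=np.linspace(.12,.88,15)[:,None]; v=[]
        for k in edges:
            f=lambda P:(lambda L:mc(g,[L[:,1],L[:,0]],order=1))(P[k]*(1-s)+P[(k+1)%6]*s)
            v.append(np.clip(sign*(f(o)-f(i)),-20,40).mean())
        return -np.mean(v)
    r=DE(cost,[(c0[0]-5,c0[0]+5),(c0[1]-5,c0[1]+5),(yaw0-12,yaw0+12)],seed=1,popsize=12,maxiter=40,tol=1e-4)
    return np.r_[r.x,-r.fun]
E
python3 - <<'E'
from fit import *
oS={"tcp_pos":np.array([625.93,91.43,326.08]),"ee_rot":[179.99,0,114.53]}
oR={"tcp_pos":np.array([650.35,-245.88,136.29]),"ee_rot":[179.85,.11,97.95]}
a=cv2.imread("pics/screw1.png");b=cv2.imread("pics/ring1.png")
# corner angles: image-up direction = yaw 24.5+180; corners 24.7+60k, k=0 is image-bottom
S=fithex(a,oS,(626.7,91.2),36,211,24.7,-1,edges=[4,5,0,1]); print("S36",S)
S2=fithex(a,oS,(626.7,91.2),36,211,24.7,-1); print("S36 all",S2)
R=fithex(b,oR,(652,-243),37.8,23.5,8.2,1); print("R",R)
A=overlay(a,oS,[(hexa(S,29,216,S[2]),(0,0,255)),(hexa(S,36,211,S[2]),(0,255,0)),(circ(S,56,195),(255,0,0))],277,155,80,80,5)
B=overlay(b,oR,[(circ(R,57,16),(255,0,0)),(hexa(R,37.8,23.5,R[2]),(0,255,0))],270,147,100,100,4)
cv2.imwrite("pics/v3.png",np.hstack([A,B]))
E
```

```text
Traceback (most recent call last):
  File "fit.py", line 15, in fithex
    r=DE(cost,[(c0[0]-5,c0[0]+5),(c0[1]-5,c0[1]+5),(yaw0-12,yaw0+12)],seed=1,popsize=12,maxiter=40,tol=1e-4)
  File "fit.py", line 9, in cost
    o=[proj("wrist",q,obs) for q in hexa(p[:2],af+d,z,p[2])]; i=[proj("wrist",q,obs) for q in hexa(p[:2],af-d,z,p[2])]
       ~~~~^^^^^^^^^^^^^^^
  File "h.py", line 19, in proj
    R,t=(np.array(K["R"]),np.array(K["t"])) if n!="wrist" else wext(obs)
                                                               ~~~~^^^^^
  File "h.py", line 14, in wext
    M=np.array(get_calibration("wrist")["mount"]); T=np.eye(4)
               ~~~~~~~~~~~~~~~^^^^^^^^^
ValueError: time passes only in moves, steps and waits
```

Cache the calibration.

```bash
python3 - <<'E'
s=open("h.py").read()
s=s.replace("def ray","_cal={n:get_calibration(n) for n in ('top','scene','wrist')}\ndef get_calibration(n): return _cal[n]\ndef ray",1)
open("h.py","w").write(s)
E
cat > run.py <<'E'
from fit import *
oS={"tcp_pos":np.array([625.93,91.43,326.08]),"ee_rot":[179.99,0,114.53]}
oR={"tcp_pos":np.array([650.35,-245.88,136.29]),"ee_rot":[179.85,.11,97.95]}
a=cv2.imread("pics/screw1.png");b=cv2.imread("pics/ring1.png")
S=fithex(a,oS,(626.7,91.2),36,211,24.7,-1,edges=[4,5,0,1]); print("S36",S)
S2=fithex(a,oS,(626.7,91.2),36,211,24.7,-1); print("S36 all",S2)
R=fithex(b,oR,(652,-243),37.8,23.5,8.2,1); print("R",R)
A=overlay(a,oS,[(hexa(S,29,216,S[2]),(0,0,255)),(hexa(S,36,211,S[2]),(0,255,0)),(circ(S,56,195),(255,0,0))],277,155,80,80,5)
B=overlay(b,oR,[(circ(R,57,16),(255,0,0)),(hexa(R,37.8,23.5,R[2]),(0,255,0))],270,147,100,100,4)
cv2.imwrite("pics/v3.png",np.hstack([A,B]))
E
time python3 run.py
```

```text
S36 [626.47  90.2   36.45  37.3 ]
S36 all [627.61  90.93  29.91  32.39]
R [ 651.67 -243.72    9.53   33.58]
real	0m6.322s
user	0m8.566s
sys	0m0.144s
```

View pics/v3.png

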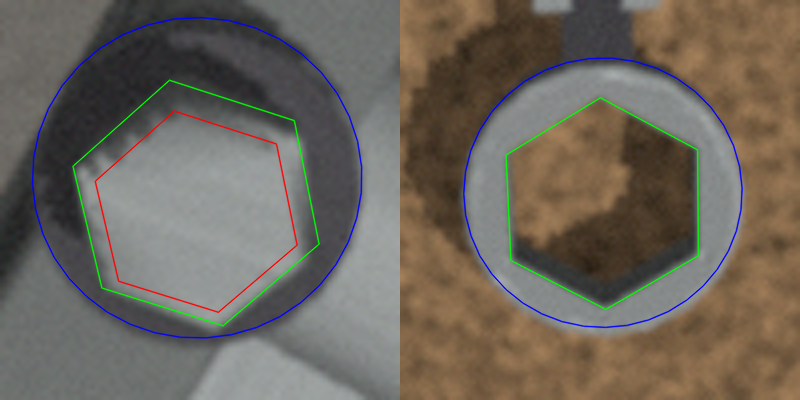

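```bash
python3 - <<'E'
from fit import *
oS={"tcp_pos":np.array([625.93,91.43,326.08]),"ee_rot":[179.99,0,114.53]}
a=cv2.imread("pics/screw1.png")
c=cv2.resize(a[160:235,280:360],None,fx=7.5,fy=7.5,interpolation=cv2.INTER_CUBIC)
c=np.clip((c.astype(float)-30)*1.7,0,255).astype(np.uint8)
cv2.imwrite("pics/v4.png",c)
for y in (20,22,24.7,27,29,31,33):
    S=fithex(a,oS,(626.7,91.2),36,211,y,-1,edges=[4,5,0,1]) if 0 else None
E
```

```text
(no output)
```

View pics/v4.png

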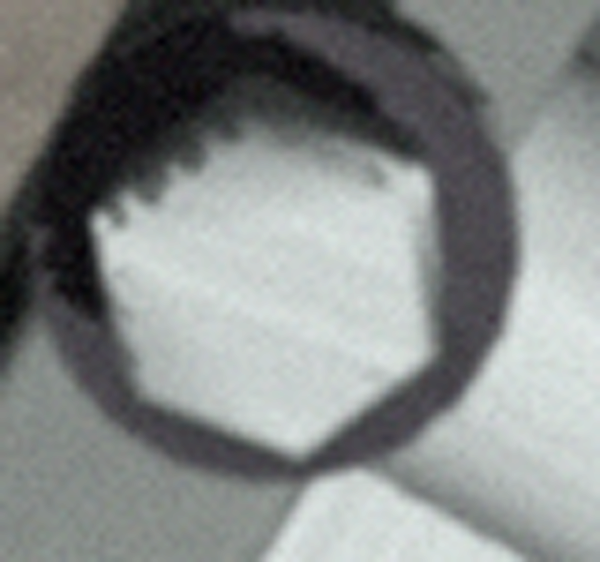

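```bash
python3 - <<'E'
from fit import *
from scipy.optimize import least_squares
oS={"tcp_pos":np.array([625.93,91.43,326.08]),"ee_rot":[179.99,0,114.53]}
P=np.array([(300,458),(438,352),(430,175),(135,390),(92,215)])/7.5+[279.5,159.5]
W=np.array([pix("wrist",p,211,oS)[:2] for p in P]); print(W)
ks=[0,1,2,5,4]
for s in (0,1):
    f=lambda q:(np.array([hexa(q[:2],36 if not s else q[3],211,q[2])[k][:2] for k in ks])-W).ravel()
    r=least_squares(f,[627,91,27,36]); print(r.x,np.round(r.fun.reshape(-1,2),1).tolist())
fl=np.array([(518,250),(42,250),(285,480),(440,440),(130,430)])/7.5+[279.5,159.5]
F=np.array([pix("wrist",p,195,oS)[:2] for p in fl])
r=least_squares(lambda q:np.hypot(*(F-q).T)-28,[627,91]); print("flange",r.x,r.fun)
E
```

```text
[[644.51 101.77]
 [627.35 110.3 ]
 [610.06 101.11]
 [644.88  82.24]
 [628.93  70.26]]
[627.62  90.93  32.06  36.  ] [[0.7, 0.2], [-0.5, 1.4], [-0.8, -0.4], [1.1, -1.0], [-0.6, -0.1]]
[627.77  91.02  32.06  34.49] [[0.1, -0.2], [-0.3, 0.6], [0.1, -0.8], [0.5, -0.5], [-0.4, 0.9]]
flange [627.7   92.09] [-1.37 -0.61 -0.56  0.95 -0.25]
```

Crop view: the hex corners are clear, with the bottom at (319.5,220.6). The screw is at about (627.7, 91.0) with corner yaw about 31°, and the ring at (651.7,−243.7) with wrench yaw about 9°. Now grasping.

```bash
python3 - <<'E'
from h import *
y=np.radians(9.0); G=np.array([651.67,-243.72])-165*np.array([np.cos(y),np.sin(y)]); print(G)
move_l([G[0],G[1],90],[180,0,99],speed=250)
move_l([G[0],G[1],7],speed=120); wait(.2)
o=get_obs(); print(o["tcp_pos"],o["ee_rot"],o["wrist_force"])
grip(20,100); wait(.2); o=get_obs(); print(o["t"],o["grip_width"],o["tcp_pos"],o["wrist_force"],o["moment"])
move_l([G[0],G[1],25],speed=50); wait(.3); o=get_obs(); print(o["grip_width"],o["tcp_pos"],o["ee_rot"],o["wrist_force"],o["moment"])
move_l([G[0],G[1],245],speed=200); wait(.3)
o,im=look("held"); print(o["t"],o["tcp_pos"],o["ee_rot"],o["wrist_force"],o["moment"])
s=get_image("scene"); cv2.imwrite("pics/held_s.png",s[:,:,::-1])
a=cv2.resize(s[130:330,150:450,::-1],(600,400)); cv2.imwrite("pics/v5.png",np.hstack([a[:,:400],cv2.resize(np.ascontiguousarray(im[:,120:520,::-1]),(400,400))]))
E
```

```text
[ 488.7  -269.53]
[ 489.56 -270.14    8.15] [179.91   0.09  99.  ] [ 0.89 -0.06 -0.26]
9.4167 22.153982247199277 [ 488.98 -270.04    7.54] [-1.13 -2.26  5.66] [-0.12  0.22  0.02]
22.138964643647817 [ 488.46 -269.35   24.67] [-179.97   -0.03   99.  ] [ 0.83 -0.28 -4.32] [ 0.01  0.12 -0.03]
11.775 [ 488.37 -269.27  244.02] [-179.93   -0.07   99.  ] [-0.62 -0.88 -3.81] [-0.11  0.16  0.01]
```

View pics/v5.png

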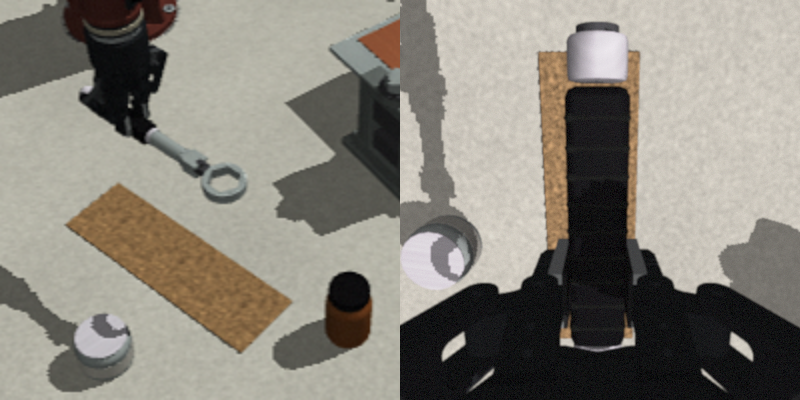

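```bash
python3 - <<'E'
from h import *
o={"tcp_pos":np.array([488.37,-269.27,244.02]),"ee_rot":[180,0,99]}
y=np.radians(9);u=np.array([np.cos(y),np.sin(y),0]);tp=o["tcp_pos"]
for n,row,h in (("grip end top",87,12),("knob end top",24,9)):
    p=pix("wrist",(318,row),tp[2]+8.5+h,o); d=p-tp; print(n,d@u, d@[-np.sin(y),np.cos(y),0])
y=np.radians(31);u=np.array([np.cos(y),np.sin(y)]);S=np.array([627.7,91.0]);g=S-165*u
goto([g[0],g[1],245],[180,0,121]); wait(.4)
o=get_obs();print(o["t"],o["tcp_pos"],o["ee_rot"],o["joint_pos"],o["wrist_force"],o["moment"])
tp=o["tcp_pos"]; yy=np.radians(o["ee_rot"][2]-90); r=tp[:2]+165*np.array([np.cos(yy),np.sin(yy)]); print("ring pred",r)
for n in("top","scene"):
    im=get_image(n);cv2.imwrite(f"pics/above_{n}.png",im[:,:,::-1])
    print(n,proj(n,[r[0],r[1],tp[2]+8.5+7.5]))
a=cv2.imread("pics/above_top.png")[130:230,240:360];b=cv2.imread("pics/above_scene.png")[110:210,350:450]
cv2.imwrite("pics/v6.png",np.hstack([cv2.resize(a,(480,400),interpolation=3),cv2.resize(b,(320,400)[:1]+(320,)) if 0 else cv2.resize(b[:, :80],(320,400),interpolation=3)]))
E
```

```text
grip end top -73.91078864181887 0.014840998447326115
knob end top -94.48200820553646 0.00352520953297919
13.3417 [486.36   5.4  244.9 ] [-179.99   -0.    120.93] [  -7.63   -5.53  109.85   -0.01   75.7  -128.57] [-0.31  0.06 -3.96] [-0.07  0.05 -0.01]
ring pred [627.89  90.22]
top [295.01 169.94]
scene [349.63 155.02]
```

View pics/v6.png

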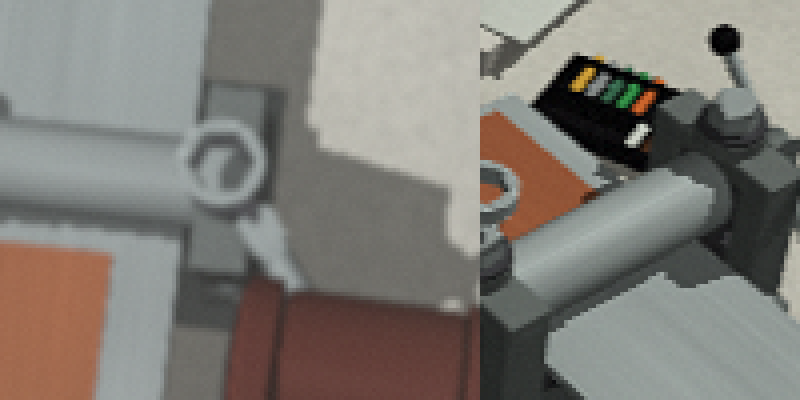

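Top view: the ring at about pixel (296,171) sits over the screw head with the head visible in its hole. Descending with force watch and a small search.

```bash
cat > w.py <<'E'
from h import *
S=np.array([627.7,91.0]); D=166.0
def place(c,yaw,z,speed=60):
    """ring centre c (xy), wrench yaw deg, TCP height z"""
    a=np.radians(yaw); move_l([c[0]-D*np.cos(a),c[1]-D*np.sin(a),z],[180,0,yaw+90],speed=speed)
def F(n=3):
    f=[];m=[]
    for _ in range(n):
        wait(.03); o=get_obs(); f.append(o["wrist_force"]); m.append(o["moment"])
    return np.mean(f,0),np.mean(m,0),o
E
cat > ins.py <<'E'
from w import *
place(S,31,224); f0,m0,o=F(8); print("base",f0,m0,o["tcp_pos"])
offs=[(0,0)]+[(r*np.cos(a),r*np.sin(a)) for r in (1.5,3) for a in np.radians(np.arange(0,360,60))]
z=220.;k=0;c=S.copy();yaw=31.;last=None
while z>192.5 and get_obs()["t"]<35:
    z-=1.5; place(c,yaw,z); f,m,o=F(2); df=f-f0; dm=m-m0
    print(np.round(z,1),"z",round(o["tcp_pos"][2],1),"F",df,"M",dm)
    if df[2]>7:
        if o["tcp_pos"][2]<197 : break
        k+=1
        if k>=len(offs): break
        z+=3; place(c,yaw,z); c=S+offs[k]; print("search",offs[k]); 
print(o["t"],c,z)
E
python3 ins.py
```

```text
base [-0.09 -0.   -3.99] [-0.06  0.1  -0.  ] [485.76   5.48 224.49]
218.5 z 218.2 F [-0.23  0.03 -0.28] M [ 0.01 -0.02  0.03]
217.0 z 217.0 F [ 0.75  0.19 -0.1 ] M [-0.02 -0.01  0.  ]
215.5 z 215.4 F [-0.3   0.14 -0.23] M [-0.06 -0.   -0.03]
214.0 z 213.9 F [-0.06  0.1  -0.09] M [-0.03 -0.    0.  ]
212.5 z 212.4 F [-0.52 -0.2  -0.35] M [-0.02 -0.03 -0.  ]
211.0 z 211.0 F [ 0.22  0.28 -0.3 ] M [ 0.02 -0.04  0.01]
209.5 z 209.5 F [ 1.28  0.78 -0.04] M [ 0.09 -0.19  0.02]
208.0 z 208.1 F [ 1.5   0.77 -0.02] M [ 0.19 -0.26  0.05]
206.5 z 206.6 F [ 1.89  1.21 -0.13] M [ 0.28 -0.34  0.08]
205.0 z 205.1 F [2.23 0.69 0.05] M [ 0.33 -0.45  0.04]
203.5 z 203.6 F [3.02 1.8  0.3 ] M [ 0.36 -0.51  0.1 ]
202.0 z 202.1 F [3.1  1.81 0.95] M [ 0.42 -0.61  0.07]
200.5 z 200.6 F [3.48 2.03 1.39] M [ 0.47 -0.71  0.08]
199.0 z 199.1 F [4.02 2.62 0.95] M [ 0.49 -0.77  0.08]
197.5 z 197.6 F [4.16 3.06 0.79] M [ 0.52 -0.89  0.06]
196.0 z 196.0 F [4.14 2.33 0.52] M [ 0.52 -0.87  0.12]
194.5 z 194.4 F [4.43 3.26 0.97] M [ 0.5  -0.85  0.08]
193.0 z 193.3 F [3.94 3.06 2.56] M [ 0.61 -0.92  0.14]
191.5 z 192.0 F [1.98 1.85 6.03] M [ 0.7  -0.94  0.17]
20.225 [627.7  91. ] 191.5
```

Went on cleanly at the first try and bottomed at TCP z≈192. Relieve the radial force, then turn with torque monitoring.

```bash
cat > turn.py <<'E'
from w import *
def uv(y): a=np.radians(y); return np.array([np.cos(a),np.sin(a)]),np.array([-np.sin(a),np.cos(a)])
f0=np.array([0,0,-3.99]); m0=np.array([-.06,.10,0])
sh=1.2; yaw=31.; Z=192.3
u,n=uv(yaw); place(S+sh*u,yaw,Z); wait(.3)
def state():
    f,m,o=F(2); y=o["ee_rot"][2]-90; u,n=uv(y); f=f-f0
    return -(f[:2]@n)*.166+m[2], f[:2]@u, f[2], m[2], y, o
T,fr,fz,mz,y,o=state(); print("start T%.2f fr%.1f fz%.1f mz%.2f y%.2f z%.1f"%(T,fr,fz,mz,y,o["tcp_pos"][2]))
peak=0;ypk=y;res="limit"
while yaw>-12:
    yaw-=1.0 if peak<1.2 else 0.45
    sh=np.clip(sh+np.clip(.1*fr,-.3,.3),-2,4)
    u,n=uv(yaw); place(S+sh*u,yaw,Z,speed=40)
    T,fr,fz,mz,y,o=state()
    print("cmd%.1f y%.2f T%.2f fr%.1f fz%.1f mz%.2f sh%.1f z%.1f t%.1f"%(yaw,y,T,fr,fz,mz,sh,o["tcp_pos"][2],o["t"]))
    if T>peak: peak,ypk=T,y
    if peak>1.5 and T<.86*peak: res="click";break
    if peak>1.5 and ypk-y>4.5: res="past peak";break
    if T>2.9 or abs(fz)>25 or o["t"]>50: res="abort";break
print(res,peak,ypk)
np.save("turn.npy",[yaw,sh,peak,ypk])
for n in ("top",): cv2.imwrite("pics/click_top.png",get_image(n)[:,:,::-1])
E
python3 turn.py
```

```text
start T-0.01 fr-2.5 fz6.4 mz-0.01 y30.99 z192.1
cmd30.0 y30.01 T0.07 fr-0.2 fz5.8 mz-0.03 sh0.9 z192.2 t21.2
cmd29.0 y29.03 T0.05 fr-1.1 fz5.0 mz-0.02 sh0.9 z192.3 t21.5
cmd28.0 y28.03 T-0.09 fr0.7 fz5.1 mz0.01 sh0.8 z192.3 t21.8
cmd27.0 y27.03 T0.03 fr0.6 fz4.7 mz0.03 sh0.9 z192.4 t22.1
cmd26.0 y26.03 T0.02 fr0.6 fz5.2 mz0.08 sh0.9 z192.4 t22.4
cmd25.0 y25.03 T0.53 fr0.6 fz5.0 mz0.21 sh1.0 z192.4 t22.7
cmd24.0 y24.02 T0.88 fr0.3 fz5.3 mz0.21 sh1.1 z192.4 t23.1
cmd23.0 y23.00 T0.82 fr0.0 fz5.7 mz0.15 sh1.1 z192.3 t23.4
cmd22.0 y22.00 T0.78 fr-0.2 fz6.4 mz0.11 sh1.1 z192.3 t23.7
cmd21.0 y21.01 T0.76 fr-0.6 fz5.6 mz0.06 sh1.1 z192.3 t24.0
cmd20.0 y20.01 T0.73 fr-0.8 fz5.7 mz0.10 sh1.0 z192.3 t24.3
cmd19.0 y19.02 T0.65 fr-0.0 fz5.8 mz0.03 sh0.9 z192.3 t24.6
cmd18.0 y18.02 T0.79 fr-0.5 fz5.9 mz0.10 sh0.9 z192.3 t25.0
cmd17.0 y17.02 T0.74 fr0.6 fz5.8 mz0.06 sh0.9 z192.4 t25.3
cmd16.0 y16.02 T0.83 fr1.2 fz5.5 mz0.10 sh0.9 z192.3 t25.6
cmd15.0 y15.02 T0.75 fr0.2 fz5.9 mz0.09 sh1.1 z192.3 t25.9
cmd14.0 y14.02 T0.82 fr0.1 fz6.4 mz0.09 sh1.1 z192.3 t26.2
cmd13.0 y13.02 T0.65 fr-0.1 fz5.9 mz0.0
[... 1068 characters left out ...]
.2
cmd-2.7 y-2.59 T1.71 fr-0.2 fz5.5 mz0.52 sh1.0 z192.2 t32.6
cmd-3.2 y-3.03 T1.61 fr-0.2 fz6.0 mz0.50 sh1.0 z192.2 t32.9
cmd-3.6 y-3.49 T1.60 fr0.2 fz5.7 mz0.50 sh1.0 z192.2 t33.2
cmd-4.1 y-3.90 T2.01 fr0.4 fz5.8 mz0.62 sh1.0 z192.1 t33.5
cmd-4.5 y-4.37 T1.88 fr0.7 fz6.1 mz0.52 sh1.0 z192.2 t33.8
cmd-5.0 y-4.84 T1.93 fr0.1 fz6.5 mz0.43 sh1.1 z192.2 t34.1
cmd-5.4 y-5.30 T1.89 fr-0.4 fz6.4 mz0.38 sh1.1 z192.1 t34.5
cmd-5.9 y-5.77 T1.79 fr-0.4 fz6.8 mz0.28 sh1.1 z192.2 t34.8
cmd-6.3 y-6.24 T1.83 fr-0.4 fz6.8 mz0.22 sh1.0 z192.2 t35.1
cmd-6.8 y-6.70 T1.76 fr0.1 fz6.8 mz0.14 sh1.0 z192.1 t35.4
cmd-7.2 y-7.17 T1.70 fr0.6 fz6.5 mz0.10 sh1.0 z192.2 t35.7
click 2.0084601860185542 -3.903326746386142
```

Torque peaked at 2.0 N m at yaw −3.9° and has since fallen 15%. I'll go 1.2° further for margin (estimated fold ~0.09 rad), then ease off.

```bash
cat > ease.py <<'E'
import re
src=open("turn.py").read().split("sh=1.2;")[0]; exec(src)
s=open("turn.py").read(); exec(s[s.index("def state"):s.index("T,fr,fz,mz,y,o=state(); print")])
yaw,sh,_,_=np.load("turn.npy"); Z=192.3
for d in (-.6,-.6):
    yaw+=d; u,n=uv(yaw); place(S+sh*u,yaw,Z,speed=40); T,fr,fz,mz,y,o=state(); print("y%.2f T%.2f mz%.2f fr%.1f"%(y,T,mz,fr))
wait(.15); cv2.imwrite("pics/click_scene.png",get_image("scene")[:,:,::-1])
extra=0
while extra<4 and o["t"]<50:
    yaw+=.7; u,n=uv(yaw); place(S+sh*u,yaw,Z,speed=60); T,fr,fz,mz,y,o=state(); print("y%.2f T%.2f mz%.2f fr%.1f fz%.1f"%(y,T,mz,fr,fz))
    if T<.12: extra+=1
    if T<-.15: print("reverse contact"); break
np.save("turn.npy",[yaw,sh,0,0]); print(o["t"])
E
python3 ease.py
```

```text
y-7.80 T1.73 mz-0.02 fr-0.1
y-8.42 T1.68 mz-0.11 fr0.7
y-7.70 T1.65 mz-0.02 fr0.6 fz6.7
y-6.97 T1.73 mz0.08 fr-0.2 fz6.1
y-6.24 T1.91 mz0.22 fr-0.2 fz6.3
y-5.52 T1.99 mz0.42 fr-0.6 fz6.5
y-4.79 T1.88 mz0.46 fr0.1 fz6.2
y-4.07 T2.03 mz0.57 fr0.0 fz6.3
y-3.42 T1.26 mz0.39 fr0.3 fz5.9
y-2.79 T1.19 mz0.30 fr-0.2 fz6.7
y-2.11 T0.73 mz0.19 fr-0.8 fz5.8
y-1.41 T0.36 mz0.08 fr-1.4 fz5.8
y-0.70 T0.36 mz0.12 fr-1.6 fz5.5
y-0.00 T0.14 mz0.09 fr-1.2 fz5.7
y0.70 T-0.00 mz0.11 fr-1.6 fz5.1
y1.39 T-0.04 mz0.13 fr-1.0 fz5.7
y2.09 T-0.11 mz0.10 fr-1.3 fz6.1
y2.79 T-0.09 mz0.15 fr-1.0 fz5.8
41.675
```

The torque retraced to 2.0 N m while unfolding and then unloaded, which confirms the click. Lift off and carry back.

```bash
cat > back.py <<'E'
from w import *
yaw,sh,_,_=np.load("turn.npy"); u=np.array([np.cos(np.radians(yaw)),np.sin(np.radians(yaw))])
c=S+(sh-.5)*u
for z in (197,202,207,212,217,224):
    place(c,yaw,z,speed=40); f,m,o=F(1); print(z,f,m)
place(c,yaw,248,speed=150)
G=[488.7,-269.5]
goto([G[0],G[1],248],[180,0,99]); move_l([G[0],G[1],40],speed=180); move_l([G[0],G[1],14],speed=50)
f0,m0,o=F(5); print("base",f0,o["tcp_pos"],o["t"]); z=12.5
while z>4:
    place_z=z; move_l([G[0],G[1],z],speed=15); f,m,o=F(2); print(round(z,1),o["tcp_pos"][2],f,m)
    if f[2]-f0[2]>3: break
    z-=.8
print(o["t"])
E
python3 back.py
```

```text
197 [ 3.07  0.97 -3.29] [ 0.19 -0.57  0.15]
202 [ 3.6   0.55 -4.36] [ 0.12 -0.5   0.14]
207 [ 3.27  0.96 -4.05] [ 0.1 -0.5  0.1]
212 [ 0.65 -0.47 -3.08] [ 0.07 -0.15  0.08]
217 [ 0.26  0.81 -4.95] [ 0.01  0.11 -0.01]
224 [-0.3  -0.1  -3.35] [ 0.04  0.13 -0.  ]
base [ 0.29 -0.06 -4.21] [ 489.09 -269.79   14.41] 47.3417
12.5 12.50798564670963 [ 0.4  -0.11 -3.69] [-0.04  0.08  0.01]
11.7 11.64528515065456 [ 0.21  0.05 -3.79] [-0.04  0.08 -0.01]
10.9 10.8554923468809 [-0.32 -0.09 -3.64] [-0.02  0.13 -0.03]
10.1 10.05139804758335 [-0.3  -0.3  -4.68] [-0.03  0.15  0.01]
9.3 9.265266480251299 [-0.17 -0.06 -4.18] [0.   0.09 0.01]
8.5 8.456804770996063 [ 0.31 -0.29 -4.72] [-0.03  0.13 -0.  ]
7.7 7.6815470155912235 [-0.05 -0.1  -4.07] [-0.01  0.12 -0.05]
6.9 7.527326496856095 [-3.36  1.75  4.3 ] [0.26 0.47 0.06]
49.875
```

Resting on the mat at the original grasp height. Release, retreat, look.

```bash
python3 - <<'E'
from w import *
move_l([488.7,-269.5,7.5],speed=15)
grip(85); wait(.3); o=get_obs(); print(o["grip_width"],o["wrist_force"])
move_l([488.7,-269.5,150],speed=150)
goto([560,-258,200],[180,0,99]); wait(.5); o,im=look("end"); print(o["t"],o["tcp_pos"],o["wrist_force"])
c=get_image("scene")[:,:,::-1]
cv2.imwrite("pics/v7.png",np.hstack([cv2.resize(np.ascontiguousarray(im[:,120:520,::-1]),(400,400)),cv2.resize(c[130:330,180:380],(400,400))]))
E
```

```text
84.92537658604334 [ 0.22 -0.52  0.53]
53.1 [ 559.56 -258.11  199.8 ] [ 0.55  0.33 -0.79]
```

View pics/v7.png

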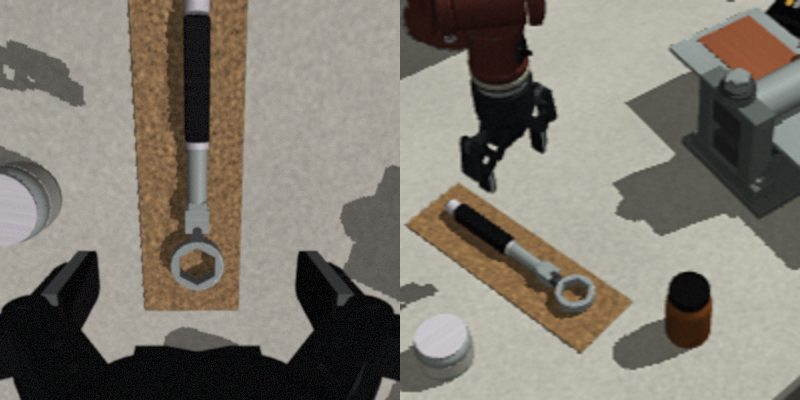

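The wrench lies straight and flat on the mat, with its ring at pixel (317,265). It is released, the gripper is clear, and the tin and jar have not moved.

```bash
python3 -c "
from station import *
sign_off(); print(get_obs()['t'])"
```

```text
the job is handed in; nothing more can be done
the job is handed in; nothing more can be done
```

The job is done and handed in at about 53 s. The click happened, and the wrench is back on its mat, released. I could not read the screw's wind-up or the hinge angle directly, so those come from force readings.

- **Seating:** the ring went over the right-hand screw at the first try and rested on the flange at the expected height, with about 6 N of downward contact.
- **Turning:** the screw ran down at about 0.8 N m for about 21° (0.37 rad). It then climbed over about 6° to a peak of 2.0 N m, where the wrench gave.
- **Click:** I stopped at an estimated fold of 0.09–0.1 rad, well short of the 0.24 limit. On easing off, the torque rose back to 2.0 N m and then dropped to zero, which is what the joint springing straight should look like.
- **Lifting off:** torque in the loosening direction stayed around 0.1 N m as I eased off, below the 0.3 N m that would turn the screw back. I did not work out the torque during the lift itself, but side forces stayed under 4 N.
- **Laying down:** the wrench touched the mat with about 8 N, at the height where it was first gripped.
- **Last look:** the final pictures show the wrench straight and flat on the mat and the gripper clear. The tin and jar stand where they were; the pastel box was barely in view, but the arm never went near it.

One measurement disagreed. The screw's hexagon was turned about 6–7° from where the press's bed direction would put it, so I set the angle from a close-up of the hexagon, and the ring went on cleanly.

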